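Fit the blade insert in the bean cutter and hold its spring pusher back at the mark

ROBOT

A 6-joint arm with a two-finger parallel gripper is mounted at the origin on the work surface. World frame = base frame: x ahead of the robot, y to its left, z up, the work surface at z = 0. Lengths are in m, angles in rad, forces in N, time in s.
With the tool pointing down it reaches from about 0.325 to 0.9 m from the base axis. Payload 3.5 kg.
Tool frame: the origin (TCP) lies on the centre line of the jaws, within the pads' length; the fingertips stand 11 mm ahead of it and the grasp point (between the pads) lies 8 mm behind it; z points along the fingers, y is the line along which they close (so a half turn about z gives the same grasp; the last joint's range is limited). The gripper opens to 85 mm and grips with 20 to 120 N. Pads are 22 mm wide; open, the fingers measure 114 mm over their backs; the gripper's body (76 mm by 85 mm) begins 54 mm behind the grasp point. The pads swing forward as they close: fully open they stand 13 mm farther back than shut.
Start: joints at [1.169, 0.276, -0.026, 1.268, 0, 1.467], TCP at [0.184, 0.597, 0.242] pointing down, gripper open.
Joint ranges: [-3.12, 3.12], [-0.85, 1.88], [-1.08, 1.24], [-1.95, 2.15], [-1.57, 1.53], [-3.14, 3.14]. Speed limits (rad/s): [2.57, 2.57, 3.14, 3.14, 3.14, 3.14].

INTERFACE

Orientations are given as a unit quaternion [w, x, y, z].
In Python, from plant import r, kin, capture, finder gives the robot as it stands. Calls block until the motion is done:
- r.goto(position, orientation): joint-space move of the TCP to a pose.
- r.move_l(position, feed=0.15, attitude=None): straight line of the TCP; attitude=None keeps the orientation; feed is the mean speed in m/s.
- r.set_joints(angles): joint-space move.
- r.grip(opening, grasp_force=None): opening from 0.0 (shut) to 1.0 (fully open); grasp_force is the grip in N (None keeps the last); returns when the fingers have stopped.
- r.wait(seconds).
- kin.solve_ik(position, orientation): joint angles nearest the present ones, or None.
- capture(name): name is "scene" or "top" or "wrist"; returns a dict with "pixels" (420x560x3 uint8, blue, green, red), "K" (3x3 intrinsics, pixels), "cam_to_world" (4x4, takes a point from camera to world coordinates); the wrist camera has in their place "hand_eye" (4x4, takes a point from camera to tool coordinates, whose origin is the TCP and whose axes are the flange's). Camera axes: x right, y down, z forward; pixel columns grow to the right and rows downward; lengths in m; the calibration is good to about 2 mm. The wrist camera is an equidistant fisheye: a pixel r from the principal point sees the ray r / f radians off the axis. A picture is of the moment at which its call begins: read the wrist's pose just before it. There is no depth.
A pose or a line that the arm cannot do raises r.PlanningError and nothing moves.
- r.sign_off(): hands the job in; it is judged then, once.
Trained networks look in the newest picture that a camera, given by its name, has taken for a name from the list of things; names that differ only in an ending like _2 or _b are one class to them, and where a whole thing is asked for, a point or a joint stands for the part that bears it (a point fixed in the world has none). Each returns a list of dicts, best first, with "conf" (0 to 1); they miss things now and then, are a little off and sometimes report something else, mostly with a low value. They report only what shows in the picture. A call takes as long as a camera call.
- finder.spot_in(camera, thing): "bbox" ([centre column, centre row, width, height] in pixels, round what is visible of it).
Readings, each from a call of its own:
- r.current_clock(): time.
- r.current_joint_pos(): joint angles.
- r.current_qd(): joint speeds.
- r.current_joint_efforts(): joint torques, N m.
- r.current_tcp_pos(): TCP position.
- r.current_tool_rot(): TCP orientation.
- r.current_wrist_force(): force on the tool from outside, world axes, zero at the start.
- r.current_torque(): the same for the moment, N m.
- r.current_gripper_width(): opening from 0.0 (shut) to 1.0 (fully open).
- r.current_gripper_force(): force on a finger pad.
Only numpy, scipy, OpenCV 4.12 (cv2) and the standard library are available. Lean on these libraries where they do the work, as an engineer would, in place of code of your own. Each camera call takes 0.05 s, during which the arm holds its last target. There are 200 camera calls.

TASK

Get the bean cutter ready for loading: lift the orange blade insert off the chopping board, seat it flat and square in the cutter's pocket and let go of it. Then take the blue handle of the spring-loaded pusher, pull it back until its yellow pointer stands over the red marker, and keep it there: finish while still holding the handle, with the insert still seated, so that the cook can lay the beans in. Leave the green insert and everything else on the counter where they are.

Things in the scene. Friction and masses are not known exactly. Their poses are not given: they have to be found in the camera images.
- cutter: white plastic bean cutter fixed to the counter, 340 (its x) x 150 (its y) mm, deck 20 mm above the counter. Origin: centre of its underside, on the counter. Its x axis runs along the trough, from the pusher end (-x) to the pocket end (+x); z up. Two trough rails at y = -48 and +48 mm rise to 45 mm above the counter, at x from -165 to +65 mm
- pocket (a point): centre of the floor of the rectangular pocket in the cutter, 115 mm along +x from the cutter's origin and 20 mm above the counter. The pocket measures 74 mm (cutter's x) by 104 mm (cutter's y) and is 14 mm deep, with 12 mm walls; a seated insert is flush with their tops
- insert: orange blade insert, loose, about 0.12 kg, on the chopping board: flat block 70 (its x) x 100 (its y) x 14 mm with nine fine blades and an upright grip rib on top, 12 mm thick (x), 60 mm long (y), from 14 to 44 mm above its underside; grip it across the 12 mm, from above. Origin: centre of underside; z up. Fits the pocket either way round, its x axis along the cutter's x
- spare: green blade insert of the same shape and size with four coarse blades, loose, also on the chopping board; the wrong one, leave it. Origin: centre of its underside
- pusher (a joint): travel of the spring-return pusher in the cutter's trough, in m: 0 when home (towards the pocket), growing as it is pulled towards the cutter's -x end; stop at 0.105. A spring pulls it home with about 5.5 N at 0 and 1.1 N more for each 10 mm
- grip (a point): point to grip on the pusher's blue upright handle: a plate 14 mm thick (cutter's x), 40 mm wide (cutter's y), whose top is 90 mm above the counter; the point is on its centre line, 75 mm above the counter. The black pusher block below it reaches 45 mm above the counter. Moves with the pusher
- pointer (a point): tip of the pusher's thin yellow pointer, 68 mm to the cutter's +y side of the handle's middle, 47 mm above the counter. Moves with the pusher; it passes just above the red marker
- marker: red marker block fixed on the cutter's deck beside the trough (on its +y side), 10 mm wide along the cutter's x, 20 mm across, 24 mm high; its place along the trough differs every time. Origin: centre of its underside. The pointer is at the mark when both have the same x in the cutter's frame
- board: wooden chopping board fixed on the counter, 340 (x) x 260 (y) x 15 mm; origin: centre of its underside
- mill: black pepper mill, 52 mm across, 145 mm tall, loose; bystander. Origin: underside
- salt_jar: glass jar with brass lid, 68 mm across, 100 mm tall, loose; bystander. Origin: underside
- amber_bottle: amber glass bottle, 60 mm across, 210 mm tall, loose; bystander. Origin: underside
- bowl: steel bowl, 130 mm across, 55 mm tall, loose; bystander. Origin: underside
- jar_lid: brass jar lid, disc 68 mm across, 14 mm tall, loose; bystander. Origin: underside
- spoon: wooden spoon 240 mm long, lying along x, loose; bystander. Origin: underside

How it is judged:
On the way, in this order (a step that is already met when the one before it is completed fails the run):
1. the orange insert lies seated flat and square in the pocket, let go, with the pusher still home (horizontal distance between insert and pocket below 0.004 m and z of insert in the frame of pocket between -0.003 and 0.003 m and angle between insert's own z axis and vertical below 0.05 rad and angle between the x axis of insert and the x axis of cutter, either way round below 0.06 rad and contact force between insert and the fingers below 0.1 N and value of joint pusher below 0.01 m), for 0.2 s.
2. the pusher is held with its pointer over the red marker (x of marker in the frame of pointer between -0.005 and 0.005 m and contact force between pusher and the fingers above 4 N and velocity of joint pusher between -0.01 and 0.01 m/s), for 0.4 s.
At the end, for the whole second after the job is handed in: Orange insert in the pocket: within 4 mm of centre, 3 mm of the floor, square to 0.06 rad, level to 0.05 rad, untouched. Fingers hold the pusher (over 4 N), at rest, its pointer within 5 mm of the red marker's middle along the trough (all of step 2 and horizontal distance between insert and pocket below 0.004 m and z of insert in the frame of pocket between -0.003 and 0.003 m and angle between insert's own z axis and vertical below 0.05 rad and angle between the x axis of insert and the x axis of cutter, either way round below 0.06 rad and contact force between insert and the fingers below 0.1 N); the arm keeps its last pose, push and grip.
It fails at once if the green insert is moved more than 30 mm (distance of spare from where it was at the start of the episode above 0.03 m).
It fails at once if a bystander (mill, jar, bottle, bowl, lid, spoon) is moved more than 30 mm (distance of any of mill, salt_jar, amber_bottle, bowl, jar_lid, spoon from where it was at the start of the episode above 0.03 m).
It also fails if it takes over 58 s, if anything falls off the work surface, if the arm or the gripper's body presses on something with over 40 N, if the wrist force passes 120 N, or if a joint passes its speed limit or range.

## Working session

There is one attempt and no reset: what is moved stays moved. The work goes in short steps, each a Python script; the robot and the scene stay as the last script left them, time stands still between calls to the robot, and variables do not carry over. Pictures are saved under pics/ and viewed, at most 10 in all, crops included, and the job is handed in when it is done.

```bash
ls; mkdir -p pics; python3 - <<'E'
from plant import r,kin,capture,finder
import cv2,numpy as np
for c in ("scene","top"):
    d=capture(c); cv2.imwrite(f"pics/{c}0.png",d["pixels"]); print(c,d["K"].round(1).tolist(),d["cam_to_world"].round(4).tolist())
    for t in ("insert","spare","cutter","pusher","marker","board","grip","pointer"):
        try: print(t,[(round(x["conf"],2),np.round(x["bbox"],1).tolist()) for x in finder.spot_in(c,t)[:3]])
        except Exception as e: print(t,e)
print(r.current_clock(), r.current_tool_rot(), r.current_gripper_width())
E
```

```text
pics
scene [[517.3, 0.0, 270.0], [0.0, 517.3, 210.8], [0.0, 0.0, 1.0]] [[-0.8406, 0.3609, -0.4038, 1.1181], [0.5411, 0.5272, -0.6551, 0.8489], [-0.0235, -0.7693, -0.6385, 0.9078], [0.0, 0.0, 0.0, 1.0]]
insert [(0.68, [360.1, 246.5, 47.1, 39.0]), (0.65, [236.7, 132.1, 16.7, 47.2])]
spare [(0.93, [305.1, 284.1, 52.1, 40.2])]
cutter [(0.86, [281.2, 217.6, 138.2, 63.0]), (0.69, [413.1, 330.9, 85.1, 52.5])]
pusher [(0.75, [299.2, 201.1, 74.2, 34.3])]
marker [(0.43, [300.9, 203.0, 80.5, 32.4]), (0.42, [318.4, 216.3, 5.0, 4.4])]
board [(0.87, [348.5, 288.8, 186.0, 129.4]), (0.54, [183.4, 243.0, 27.9, 20.4])]
grip [(0.94, [298.4, 203.1, 73.9, 32.8])]
pointer [(0.59, [299.9, 202.5, 74.7, 35.0])]
top [[499.7, 0.0, 279.0], [0.0, 499.7, 203.7], [0.0, 0.0, 1.0]] [[-0.0108, -0.9937, 0.1115, 0.4569], [-0.9998, 0.0128, 0.0174, -0.0057], [-0.0187, -0.1113, -0.9936, 1.5147], [0.0, 0.0, 0.0, 1.0]]
insert [(0.58, [224.4, 263.4, 34.1, 26.1])]
spare [(0.97, [219.3, 204.2, 35.7, 25.4])]
cutter [(0.89, [298.7, 234.4, 83.6, 120.0]), (0.35, [223.5, 152.8, 46.4, 42.9])]
pusher [(0.8, [292.0, 252.7, 46.4, 74.4])]
marker []
board [(0.77, [205.3, 236.6, 87.8, 111.5])]
grip [(0.8, [295.4, 250.4, 44.6, 70.2]), (0.5, [298.4, 231.8, 81.9, 119.3])]
pointer [(0.79, [300.7, 238.1, 36.8, 44.4]), (0.74, [224.1, 262.4, 34.4, 27.4])]
0.9 [-8.14607551e-06  1.48880845e-01  9.88855143e-01  1.88650502e-05] 1.0009841458443998
```

```bash
python3 - <<'E'
import cv2,numpy as np
a=cv2.imread("pics/top0.png")[130:320,140:380]; cv2.imwrite("pics/topc.png",cv2.resize(a,None,fx=3.1,fy=3.1,interpolation=cv2.INTER_CUBIC))
a=cv2.imread("pics/scene0.png"); cv2.imwrite("pics/scenec.png",cv2.resize(a,None,fx=1.4,fy=1.4,interpolation=cv2.INTER_CUBIC))
E
```

```text
(no output)
```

View pics/topc.png

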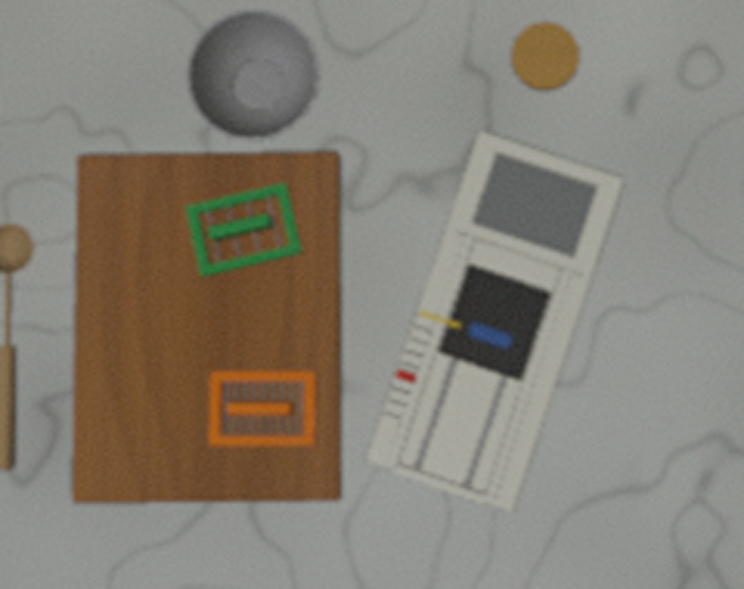

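View pics/scenec.png

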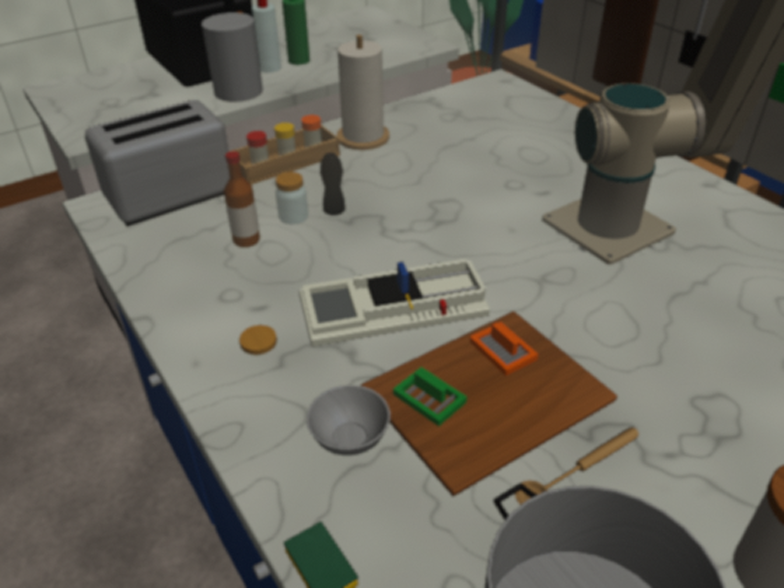

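Top crop: the orange insert (nine blades) is at about (262,408) with its rib along world y. The green spare is at (245,228), the pocket at (535,205), the blue handle at (490,335) and the red marker at (405,376). Next I'll get coarse poses from the top view and look from above with the wrist camera.

```bash
cat > h.py <<'E'
from plant import r,kin,capture,finder
import cv2,numpy as np
from scipy.spatial.transform import Rotation as Ro
def quat(a):  # tool down, closing axis y at world angle a
    c,s=np.cos(a),np.sin(a)
    q=Ro.from_matrix(np.array([[-s,c,0],[c,s,0],[0,0,-1.]])).as_quat(); return q[[3,0,1,2]]
def snap(cam):
    if cam=="wrist":
        p=np.array(r.current_tcp_pos()); q=np.array(r.current_tool_rot())
    d=capture(cam)
    if cam=="wrist":
        T=np.eye(4); T[:3,:3]=Ro.from_quat(q[[1,2,3,0]]).as_matrix(); T[:3,3]=p
        d["cam_to_world"]=T@d["hand_eye"]
    d["fish"]=cam=="wrist"; return d
def w(d,uv,z):
    K,T=d["K"],d["cam_to_world"]; uv=np.atleast_2d(uv).astype(float)
    v=np.c_[(uv[:,0]-K[0,2])/K[0,0],(uv[:,1]-K[1,2])/K[1,1]]
    if d["fish"]:
        th=np.linalg.norm(v,axis=1,keepdims=True); ray=np.c_[v*np.sinc(th/np.pi)/np.maximum(th,1e-9)*th/1 if 0 else v*np.sinc(th/np.pi),np.cos(th)]
    else: ray=np.c_[v,np.ones(len(v))]
    ray=ray@T[:3,:3].T; o=T[:3,3]
    return (o+ray*((z-o[2])/ray[:,2])[:,None])[:,:2]
def proj(d,P):
    K,T=d["K"],np.linalg.inv(d["cam_to_world"]); P=np.atleast_2d(P)@T[:3,:3].T+T[:3,3]
    if d["fish"]:
        rho=np.linalg.norm(P[:,:2],axis=1); v=P[:,:2]/np.maximum(rho,1e-9)[:,None]*np.arctan2(rho,P[:,2])[:,None]
    else: v=P[:,:2]/P[:,2:]
    return v*[K[0,0],K[1,1]]+[K[0,2],K[1,2]]
def hue(img,lo,hi,s=110,v=50): return cv2.inRange(cv2.cvtColor(img,cv2.COLOR_BGR2HSV),(lo,s,v),(hi,255,255))
E
sed -i 's/ray=np.c_\[v\*np.sinc(th\/np.pi)\/np.maximum.*$/ray=np.c_[v*np.sinc(th\/np.pi),np.cos(th)]/' h.py
python3 - <<'E'
from h import *
d=snap("top"); f=lambda x,y:(x/3.1+140,y/3.1+130)
print("insert",w(d,f(262,408),.029)); print("handle",w(d,f(490,335),.09)); print("marker",w(d,f(405,376),.044))
c=w(d,[f(485,130),f(622,178),f(510,510),f(370,460)],.02); print(c,c.mean(0)); x=(c[0]+c[1]-c[2]-c[3])/2; print(np.hypot(*x),np.arctan2(x[1],x[0]))
print("pocket",w(d,f(535,205),.02))
ins=w(d,f(262,408),.029)[0]
for a in (0,np.pi): 
    print(a,kin.solve_ik([*ins,.2],quat(a)),kin.solve_ik([*w(d,f(535,205),.02)[0],.1],quat(a-.33)))
E
```

```text
insert [[0.45311488 0.18336706]]
handle [[ 0.51759376 -0.03404872]]
marker [[0.48176725 0.04596189]]
[[ 0.72070476 -0.03356375]
 [ 0.67152724 -0.16601859]
 [ 0.35420756 -0.05194811]
 [ 0.4026055   0.08098886]] [ 0.53726126 -0.0426354 ]
0.3376483914648755 -0.3453776093534544
pocket [[ 0.64617889 -0.08103104]]
0 [ 0.25219667  0.06285459 -0.3742921   1.13364964  0.          1.82299299] [-0.22395365  0.42228608 -0.13589824  1.01261201  0.          1.67684268]
3.141592653589793 [ 0.25219667  0.06285459 -0.3742921   1.13364964  0.         -1.31859966] [-0.22395365  0.42228608 -0.13589824  1.01261201  0.         -1.46474998]
```

```bash
python3 - <<'E'
from h import *
print(capture("wrist")["hand_eye"].round(3).tolist())
r.goto([.453,.183,.20],quat(0)); d=snap("wrist"); cv2.imwrite("pics/w_ins.png",d["pixels"]); np.save("w_ins.npy",d,allow_pickle=True)
print(r.current_clock(), finder.spot_in("wrist","insert")[:2])
a=-.345
r.goto([.6455,-.081,.205],quat(a)); d=snap("wrist"); cv2.imwrite("pics/w_poc.png",d["pixels"]); np.save("w_poc.npy",d,allow_pickle=True)
print(r.current_clock(), r.current_tcp_pos(),finder.spot_in("wrist","cutter")[:2])
E
```

```text
[[-0.001, -0.947, -0.321, 0.081], [1.0, -0.001, 0.0, -0.0], [-0.0, -0.321, 0.947, -0.133], [0.0, 0.0, 0.0, 1.0]]
2.85 [{'bbox': [278.6, 182.1, 76.4, 96.8], 'conf': 0.73}]
4.1917 [ 0.64486783 -0.07939136  0.2050663 ] [{'bbox': [178.8, 182.8, 307.4, 143.7], 'conf': 0.61}]
```

View pics/w_ins.png

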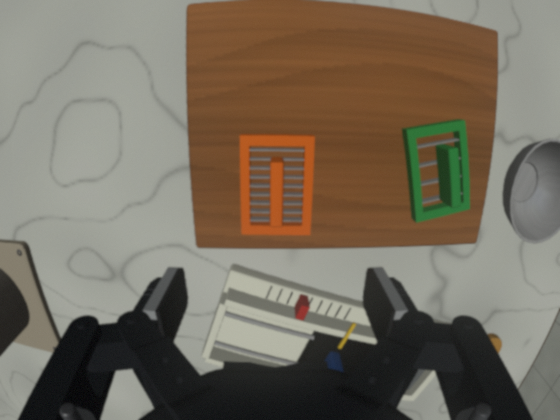

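View pics/w_poc.png

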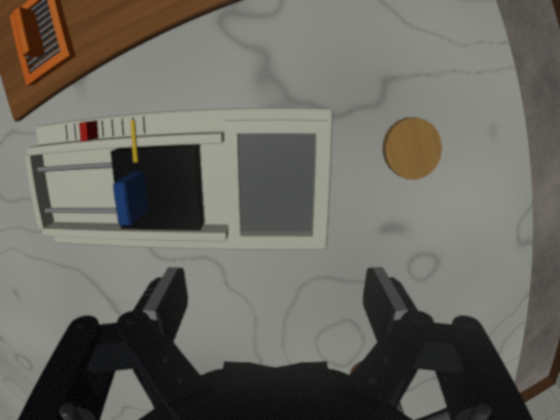

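The insert view shows the orange frame, columns 240-315 and rows 135-236, standing square. The pocket view shows the grey floor, columns 238-316 and rows 133-236, with marker (88,131), pointer (134,140) and handle (130,198). I'll retake both with the arm settled and measure the edges.

```bash
cat >> h.py <<'E'
def edges(d,mask,a,zs,c0):
    """mask region sides in the frame (angle a, centre c0): zs heights for -x,+x,-y,+y sides; returns side positions and slopes"""
    n,l,st,ce=cv2.connectedComponentsWithStats(mask); k=1+np.argmax(st[1:,4]); 
    cn,_=cv2.findContours((l==k).astype(np.uint8),cv2.RETR_EXTERNAL,cv2.CHAIN_APPROX_NONE); uv=max(cn,key=len)[:,0]
    m=np.array(st[k,:2])+st[k,2:4]/2-.5
    uvs=uv+.0; R=np.array([[np.cos(a),np.sin(a)],[-np.sin(a),np.cos(a)]])
    pts=[(w(d,uvs,z)-c0)@R.T for z in zs]; out=[]
    for i,p in enumerate(pts):
        ax=i//2; sg=1 if i%2 else -1; o=p[:,1-ax]; mid=(o.max()+o.min())/2; half=(o.max()-o.min())/2
        ctr=(p[:,ax].max()+p[:,ax].min())/2
        s=(np.abs(o-mid)<.8*half)&(sg*(p[:,ax]-ctr)>.6*(p[:,ax].max()-ctr))
        e=np.median(p[s,ax]); s&=np.abs(p[:,ax]-e)<.004; f=np.polyfit(o[s],p[s,ax],1); out.append((np.polyval(f,0),f[0]))
    return np.array(out)
def pocket(d,a,c0):
    K=proj(d,[*c0,.02])[0].astype(int); g=cv2.GaussianBlur(d["pixels"],(3,3),0)
    m=np.zeros(g.shape[:2],np.uint8); gr=g.mean(2); v=np.median(gr[K[1]-15:K[1]+15,K[0]-15:K[0]+15])
    m[(np.abs(gr-v)<35)]=255
    b=np.zeros_like(m); b[K[1]-75:K[1]+75,K[0]-60:K[0]+60]=1; return m*b
E
python3 - <<'E'
from h import *
a=-.345; c0=np.array([.6455,-.081]); r.wait(.3)
d=snap("wrist"); np.save("w_poc.npy",d,allow_pickle=True)
m=pocket(d,a,c0); cv2.imwrite("pics/m.png",m); print(r.current_tcp_pos(),edges(d,m,a,[.02,.02,.02,.034],c0).round(4).tolist())
print("blue/red/yellow handled later")
c0=np.array([.453,.183]); r.goto([*c0,.20],quat(0)); r.wait(.3); d=snap("wrist"); np.save("w_ins.npy",d,allow_pickle=True)
m=hue(d["pixels"],5,16,190,120); K=proj(d,[*c0,.029])[0].astype(int); b=np.zeros_like(m); b[K[1]-70:K[1]+70,K[0]-60:K[0]+60]=1; m*=b
cv2.imwrite("pics/mi.png",m); print(r.current_tcp_pos(),edges(d,m,0,[.029,.029,.029,.015],c0).round(4).tolist(), r.current_clock())
E
```

```text
[ 0.6454082  -0.0805711   0.20513703] [[-0.0369, -0.0015], [0.0393, 0.0025], [-0.0553, 0.0004], [0.0526, 0.0002]]
blue/red/yellow handled later
[0.45349688 0.18258153 0.19993765] [[-0.0321, 0.0027], [0.0369, 0.0211], [-0.0483, -0.0043], [0.0498, -0.0015]] 6.1833
```

```bash
python3 - <<'E'
from h import *
def draw(f,c,a,recs,off):
    d=np.load(f,allow_pickle=True).item(); R=np.array([[np.cos(a),-np.sin(a)],[np.sin(a),np.cos(a)]]); c=np.array(c)+R@off
    K=proj(d,[*c,.03])[0].astype(int); x0,y0=K[0]-60,K[1]-75; S=5
    im=cv2.resize(d["pixels"][y0:y0+150,x0:x0+120],None,fx=S,fy=S,interpolation=cv2.INTER_CUBIC)
    for hx,hy,z,col in recs:
        q=np.array([[-hx,-hy],[hx,-hy],[hx,hy],[-hx,hy]])@R.T+c
        p=(proj(d,np.c_[q,np.full(4,z)])-[x0,y0]+.5)*S; cv2.polylines(im,[p.astype(int)],True,col,1)
    print(c); return im[:, :]
A=draw("w_ins.npy",[.453,.183],-.006,[(.035,.05,.029,(255,0,0)),(.006,.03,.059,(255,255,0))],[.0024,.0008])
B=draw("w_poc.npy",[.6455,-.081],-.345,[(.037,.052,.02,(0,0,255)),(.037,.052,.034,(255,0,0)),(.049,.064,.034,(0,200,0))],[.0012,-.0014])
cv2.imwrite("pics/ov.png",cv2.resize(np.hstack([A,B]),(800,500)))
E
```

```text
[0.45540476 0.18378559]
[ 0.64615582 -0.08272334]
```

View pics/ov.png

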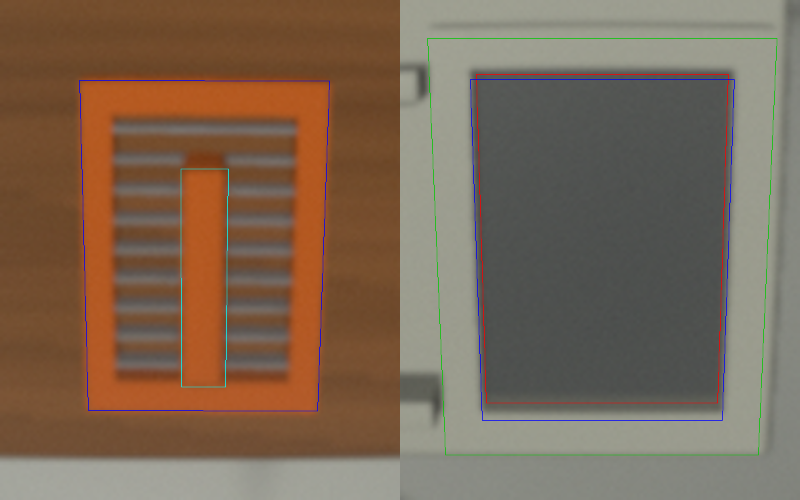

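The grey reaches the wall-top edges on every side, so I'll recompute all of them at z=0.034. Then I'll grasp.

```bash
python3 - <<'E'
from h import *
a=-.345; c0=np.array([.6455,-.081]); d=np.load("w_poc.npy",allow_pickle=True).item()
e=edges(d,pocket(d,a,c0),a,[.034]*4,c0); print(e.round(4).tolist())
c=np.array([e[:2,0].mean(),e[2:,0].mean()]); R=np.array([[np.cos(a),-np.sin(a)],[np.sin(a),np.cos(a)]])
da=(-e[0,1]-e[1,1]+e[2,1]+e[3,1])/4; print("pocket",c0+R@c,"angle",a+da, "size",e[1,0]-e[0,0],e[3,0]-e[2,0])
p=[.4554,.1838]
r.goto([*p,.12],quat(-.006)); r.move_l([*p,.043],.1); r.wait(.3); print("at",r.current_tcp_pos())
r.grip(0.0,40); print(r.current_gripper_width(),r.current_gripper_force(),r.current_tcp_pos(),r.current_wrist_force())
r.move_l([*p,.16],.1); r.wait(.3); print(r.current_tcp_pos(),r.current_gripper_width(),r.current_gripper_force(),r.current_wrist_force(),r.current_clock())
d=snap("wrist"); np.save("w_held.npy",d,allow_pickle=True)
m=hue(d["pixels"],5,16,190,110); cv2.imwrite("pics/held.png",d["pixels"])
E
```

```text
[[-0.0352, -0.0015], [0.0376, 0.0025], [-0.0492, 0.0004], [0.0526, 0.0002]]
pocket [ 0.64717248 -0.07981608] angle -0.34510706519722956 size 0.07281935705820401 0.10185584337006595
at [0.45578435 0.18392525 0.04346078]
0.12944490352510346 39.2153263092041 [0.45555475 0.18383967 0.04306572] [ 0.62194448 -0.28489045  0.58005008]
[0.45516712 0.18373938 0.15960582] 0.1307208604878986 38.951733112335205 [-0.20386051  0.12749339 -0.92370607] 10.0917
```

View pics/held.png

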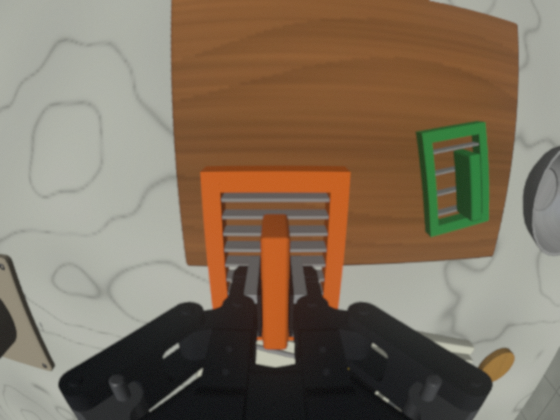

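It is held square: front edge at row 171, columns 202-350. I'll check the in-hand offset numerically, then hover over the pocket.

```bash
python3 - <<'E'
from h import *
d=np.load("w_held.npy",allow_pickle=True).item(); g=hue(d["pixels"],4,16,200,120)
cols=np.arange(215,340,5); rows=np.array([150+np.argmax(g[150:260,c]>0) for c in cols])-.5
T=d["cam_to_world"]@np.linalg.inv(d["hand_eye"]); t=T[:2,3]; 
q=w(d,np.c_[cols,rows],T[2,3]-.028)-t; q=np.c_[q@T[:2,0],q@T[:2,1]]; f=np.polyfit(q[:,1],q[:,0],1); print("front",f, rows.tolist())
for rr in (185,200,215):
    x=np.flatnonzero(g[rr,190:365])+190; q=w(d,[[x[0]-.5,rr],[x[-1]+.5,rr]],T[2,3]-.014)-t; print("sides",(q@T[:2,1]).round(4))
P=[.64717,-.07982]; a=-.345
r.goto([*P,.16],quat(a)); r.move_l([*P,.085],.1); r.wait(.4); print(r.current_tcp_pos(),r.current_tool_rot(),quat(a),r.current_wrist_force(),r.current_clock())
d=snap("wrist"); np.save("w_hov.npy",d,allow_pickle=True)
i=d["pixels"][110:360,150:410]; cv2.imwrite("pics/hov.png",cv2.resize(i,None,fx=2.3,fy=2.3,interpolation=cv2.INTER_CUBIC))
E
```

```text
front [0.00115265 0.04894024] [167.5, 166.5, 166.5, 166.5, 166.5, 166.5, 166.5, 166.5, 166.5, 166.5, 166.5, 165.5, 166.5, 166.5, 166.5, 166.5, 166.5, 166.5, 166.5, 166.5, 166.5, 166.5, 166.5, 166.5, 166.5]
sides [-0.0338  0.0359]
sides [-0.0338  0.0359]
sides [-0.0334  0.0359]
[ 0.64736622 -0.07989091  0.08533518] [2.10360340e-04 8.17993583e-01 5.75227274e-01 1.91851750e-04] [0.         0.81798431 0.57524052 0.        ] [-0.05641865 -0.3782058   0.0046648 ] 12.675
```

View pics/hov.png

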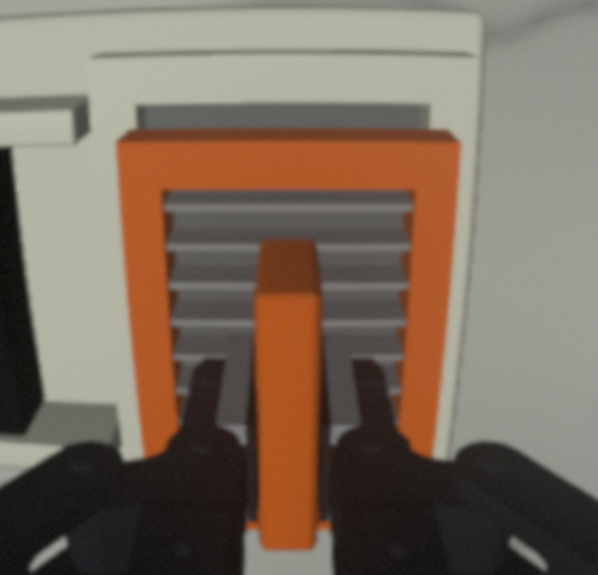

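```bash
python3 - <<'E'
from h import *
d=np.load("w_hov.npy",allow_pickle=True).item(); T=d["cam_to_world"]@np.linalg.inv(d["hand_eye"]); t=T[:2,3]; px=d["pixels"].astype(float)
def tl(uv,z): q=w(d,uv,z)-t; return np.c_[q@T[:2,0],q@T[:2,1]]
cols=np.arange(220,331,10); gray=cv2.GaussianBlur(px.mean(2),(3,3),0)
G=gray[148:162][:,cols]; rp=148+np.argmax(-np.diff(G,axis=0),axis=0)+.5
q=tl(np.c_[cols,rp],.034); print("pocket front",np.polyfit(q[:,1],q[:,0],1),rp)
g=hue(d["pixels"],2,18,150,60); ri=np.array([150+np.argmax(g[150:200,c]>0) for c in cols])-.5
q=tl(np.c_[cols,ri],T[2,3]-.028); print("insert front",np.polyfit(q[:,1],q[:,0],1),ri)
row=159; s=np.diff(gray[row,190:355]); l=190+np.argmin(s[:60])+.5; rr=190+100+np.argmax(s[100:])+.5
print("pocket sides",tl([[l,row],[rr,row]],.034)[:,1],l,rr)
for row in (185,200,220):
    x=np.flatnonzero(g[row,190:365])+190; print("ins sides",tl([[x[0]-.5,row],[x[-1]+.5,row]],T[2,3]-.014)[:,1],x[0],x[-1])
E
```

```text
pocket front [-0.00080883  0.0516071 ] [154.5 154.5 154.5 154.5 154.5 154.5 154.5 154.5 154.5 154.5 154.5 154.5]
insert front [-0.00481191  0.04928513] [166.5 166.5 166.5 166.5 166.5 166.5 166.5 166.5 166.5 166.5 166.5 167.5]
pocket sides [-0.03731908  0.03690798] 208.5 336.5
ins sides [-0.03359422  0.03606261] 202 348
ins sides [-0.03360205  0.03606135] 203 347
ins sides [-0.0333553   0.03580197] 205 345
```

Relative to the pocket, the insert sits about +1.3 mm along the tool's y and -0.3 mm along x. I'll correct for that and lower with force checks.

```bash
python3 - <<'E'
from h import *
a=-.345; yt=np.array([np.cos(a),np.sin(a)]); xt=np.array([-np.sin(a),np.cos(a)])
P=np.array([.64717,-.07982])-.0013*yt+.0003*xt; print(P)
r.move_l([*P,.068],.05)
for z in np.arange(.064,.0474,-.002):
    r.move_l([*P,z],.04); r.wait(.1); f=np.array(r.current_wrist_force()); p=np.array(r.current_tcp_pos())
    print(round(z,3),p.round(4),f.round(1),np.round(r.current_torque(),2))
    if f[2]>8: break
print(r.current_clock())
E
```

```text
[ 0.64604806 -0.07909802]
0.064 [ 0.6462 -0.0791  0.0641] [ 0.6  0.2 -0.4] [-0.02 -0.01 -0.06]
0.062 [ 0.646  -0.0791  0.062 ] [-0.8 -0.7 -0.8] [-0.01 -0.    0.  ]
0.06 [ 0.646  -0.0791  0.06  ] [-0.3 -0.3 -0.4] [ 0.01 -0.01 -0.01]
0.058 [ 0.646  -0.0791  0.0579] [-0.6 -0.1 -1.4] [-0.02 -0.05  0.02]
0.056 [ 0.646  -0.0791  0.056 ] [ 0.  -0.4 -0.9] [-0.04 -0.01  0.01]
0.054 [ 0.646  -0.0791  0.0539] [ 0.5 -0.5 -1.6] [0.01 0.   0.04]
0.052 [ 0.646  -0.0791  0.0519] [-0.4  0.6 -0.9] [ 0.06 -0.04 -0.01]
0.05 [ 0.646  -0.0791  0.0499] [ 0.1  0.1 -1. ] [ 0.01  0.02 -0.01]
0.048 [ 0.6462 -0.0791  0.0481] [ 0.1  0.1 -0.9] [-0.05  0.01  0.04]
16.3667
```

```bash
python3 - <<'E'
from h import *
P=[.64605,-.0791]; a=-.345
for z in (.047,.046):
    r.move_l([*P,z],.03); r.wait(.1); f=r.current_wrist_force(); print(z,np.round(f,1))
    if f[2]>3: break
r.grip(.5); r.wait(.2); print(r.current_gripper_width(),np.round(r.current_wrist_force(),1))
r.move_l([*P,.13],.1)
r.grip(1.0)
r.goto([.5176,-.034,.205],quat(a)); r.wait(.4); d=snap("wrist"); np.save("w_han.npy",d,allow_pickle=True); cv2.imwrite("pics/han.png",d["pixels"])
for t in ("marker","pointer","grip","insert"): print(t,[(round(x["conf"],2),np.round(x["bbox"],1).tolist()) for x in finder.spot_in("wrist",t)[:2]])
print(r.current_tcp_pos(),r.current_clock())
E
```

```text
0.047 [-1.8 -0.4  4.6]
0.4999245045205363 [ 0.9 -0.4  0. ]
marker [(0.75, [408.0, 183.5, 71.8, 94.2]), (0.57, [210.8, 123.2, 14.9, 20.9])]
pointer [(0.93, [240.8, 173.7, 203.3, 119.7])]
grip [(0.95, [239.4, 172.8, 208.1, 114.0])]
insert [(0.73, [408.2, 183.2, 73.8, 92.1]), (0.51, [289.4, 177.5, 332.8, 139.4])]
[ 0.51765701 -0.03402134  0.20492909] 20.125
```

View pics/han.png

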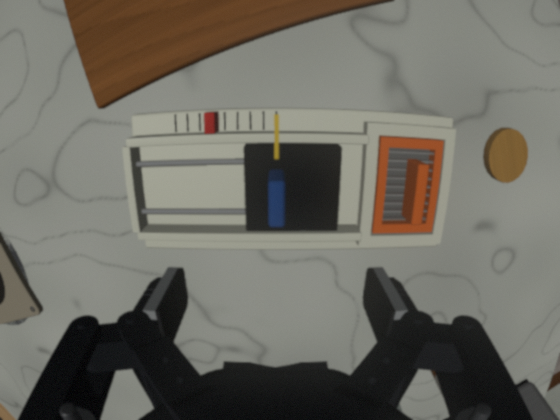

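```bash
cat >> h.py <<'E'
def tl(d,uv,z):
    T=d["cam_to_world"]@np.linalg.inv(d["hand_eye"]); q=w(d,uv,z)-T[:2,3]; return np.c_[q@T[:2,0],q@T[:2,1]]
def box(m):
    n,l,st,ce=cv2.connectedComponentsWithStats(m); k=1+np.argmax(st[1:,4]); return st[k],np.argwhere(l==k)[:,::-1]
def handle(d):
    px=d["pixels"]; o={}
    for n,(m,z) in dict(marker=(hue(px,0,4,150,60)|hue(px,174,180,150,60),.044),pointer=(hue(px,18,32,140,90),.047),handle=(hue(px,105,125,120,50),.09)).items():
        if n!="handle": m[:80]=0; m[200:]=0; m[:,380:]=0
        s,uv=box(m); q=tl(d,uv,z); o[n]=q; print(n,s.tolist(),"x_t",q[:,0].min().round(4),q[:,0].max().round(4),"y_t",q[:,1].min().round(4),q[:,1].max().round(4),"mean",q.mean(0).round(4))
    return o
E
python3 - <<'E'
from h import *
d=np.load("w_han.npy",allow_pickle=True).item(); handle(d)
m=hue(d["pixels"],4,16,180,100); m[:,:350]=0; m[:110]=0; m[260:]=0;m[:,460:]=0
a=-.345; e=edges(d,m,a,[.034]*4,np.array([.64605,-.0791])); print(e.round(4).tolist())
E
```

```text
marker [205, 113, 10, 20, 187] x_t 0.0548 0.0724 y_t -0.0624 -0.0537 mean [ 0.0637 -0.0579]
pointer [274, 115, 5, 45, 152] x_t 0.0297 0.0695 y_t 0.0002 0.0038 mean [0.0469 0.0021]
handle [268, 173, 17, 54, 816] x_t -0.0179 0.0264 y_t -0.0046 0.0084 mean [0.0037 0.0019]
[[-0.0322, 0.0055], [0.0347, -0.0002], [-0.0481, 0.0112], [0.0485, 0.0081]]
```

The insert is seated, about 1 mm off centre and square. The handle is at tool (+0.002,+0.002) and the marker about 60 mm towards -x of the pointer. I'll grip, pull most of the way and look again.

```bash
python3 - <<'E'
from h import *
a=-.345; yt=np.array([np.cos(a),np.sin(a)]); xt=np.array([-np.sin(a),np.cos(a)])
H=np.array(r.current_tcp_pos())[:2]+.002*yt+.002*xt
r.goto([*H,.13],quat(a)); r.move_l([*H,.067],.1); r.wait(.2)
r.grip(0,60); r.wait(.2); print(r.current_tcp_pos(),r.current_gripper_width(),r.current_gripper_force(),np.round(r.current_wrist_force(),1))
Q=H-.058*yt; r.move_l([*Q,.067],.05); r.wait(.5)
print(Q,r.current_tcp_pos(),r.current_gripper_width(),r.current_gripper_force(),np.round(r.current_wrist_force(),1),r.current_clock())
d=snap("wrist"); np.save("w_p.npy",d,allow_pickle=True); handle(d)
cv2.imwrite("pics/p.png",cv2.resize(d["pixels"],(800,600)))
E
```

```text
[ 0.51962802 -0.0326019   0.06712604] 0.160142380840864 59.70836162567139 [-3.4  1.   6. ]
[ 0.46563318 -0.01320018] [ 0.47012244 -0.01487635  0.06719464] 0.15528910146042185 58.526042103767395 [  9.6  -3.7 -10. ] 24.1667
marker [248, 124, 19, 40, 705] x_t 0.052 0.0711 y_t -0.0114 -0.0028 mean [ 0.0615 -0.0071]
pointer [270, 132, 10, 68, 516] x_t 0.0345 0.0674 y_t -0.0011 0.0034 mean [0.0501 0.0013]
handle [258, 230, 35, 115, 3506] x_t -0.0198 0.0361 y_t -0.0058 0.0078 mean [0.0098 0.0009]
```

View pics/p.png

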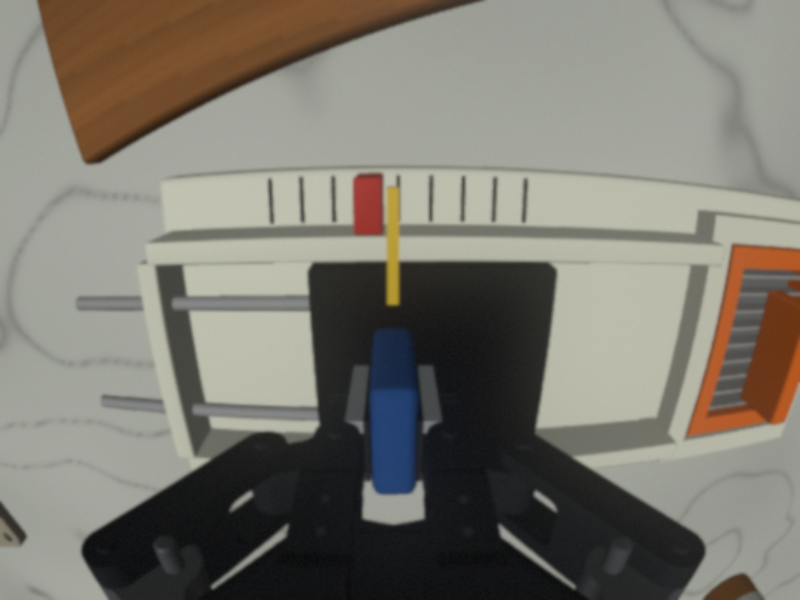

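The pointer (392,190) is about 8 mm short of the middle of the red marker (368,204), because the arm yields about 5 mm to the spring. I'll pull it on, with an allowance for that.

```bash
python3 - <<'E'
from h import *
a=-.345; yt=np.array([np.cos(a),np.sin(a)])
Q=np.array([ 0.46563318,-0.01320018])-.0088*yt; r.move_l([*Q,.067],.03); r.wait(.6)
p=np.array(r.current_tcp_pos()); print(p,r.current_gripper_force(),np.round(r.current_wrist_force(),1),r.current_clock())
d=snap("wrist"); np.save("w_p2.npy",d,allow_pickle=True); handle(d)
i=d["pixels"][90:240,170:430]; cv2.imwrite("pics/p2.png",cv2.resize(i,None,fx=3,fy=3,interpolation=cv2.INTER_CUBIC))
r.wait(.5); print(np.array(r.current_tcp_pos())-p)
E
```

```text
[ 0.46212321 -0.01201934  0.06717792] 58.8925176858902 [ 11.   -4.9 -11.2] 25.2583
marker [266, 124, 18, 39, 286] x_t 0.0525 0.071 y_t -0.0029 0.0054 mean [0.0637 0.0014]
pointer [270, 131, 10, 69, 551] x_t 0.0345 0.0679 y_t -0.001 0.0034 mean [0.051  0.0012]
handle [258, 230, 35, 115, 3505] x_t -0.0197 0.0361 y_t -0.0059 0.0077 mean [0.0098 0.0009]
[-1.35096207e-05  1.39213197e-05  2.71609795e-06]
```

View pics/p2.png

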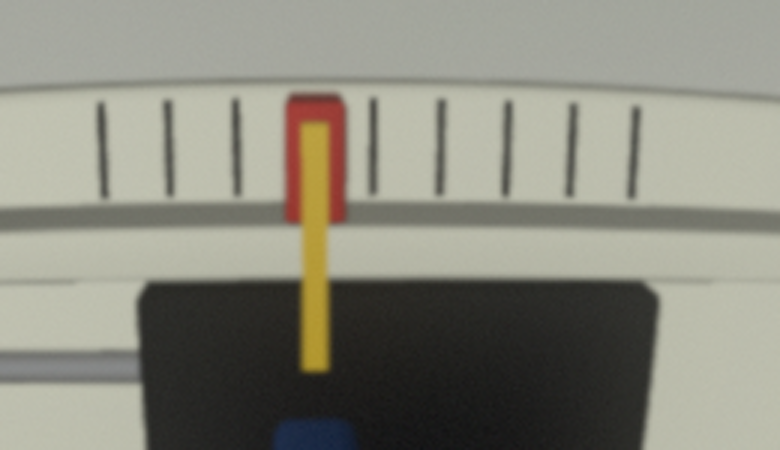

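The yellow pointer (314) is centred on the red marker (287-345), and the arm is at rest with a 59 N grip. Handing in.

```bash
python3 -c "
from plant import r
print(r.sign_off(), r.current_clock())"
```

```text
the job is handed in; nothing more can be done
the job is handed in; nothing more can be done
```

I handed the job in: the orange insert is seated square in the pocket (about 1 mm off centre) and released, and the gripper is holding the blue handle with its pointer centred over the red marker; the robot gave no verdict.

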